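# Rock the stuck locating block out of the drilling jig

### The arm

A 6-joint arm with a two-finger parallel gripper is mounted at the origin on the work surface. World frame = base frame: x ahead of the robot, y to its left, z up, the work surface at z = 0. Lengths are in m, angles in rad, forces in N, time in s.
With the tool pointing down it reaches from about 0.375 to 0.9 m from the base axis. Payload 3.1 kg.
Tool frame: the origin (TCP) lies at the very end of the fingers, on their centre line; the grasp point (between the pads) lies 19 mm behind it (hold_point_z is the distance from the TCP to the grasp point, in m); z points along the fingers, x is the direction in which the jaws open and shut, and the axes are right-handed (so a half turn about z gives the same grasp; the last joint's range is limited). The gripper opens to 87 mm and grips with 3 to 60 N. Pads are 19 mm wide; open, the fingers measure 117 mm over their backs; the gripper's body (75 mm by 190 mm) begins 51 mm behind the grasp point.
Start: joints at [0.959, 0.527, 1.433, -0, 1.181, -0.178], TCP at [0.263, 0.567, 0.199] pointing down, gripper open.
Joint ranges: [-3.08, 3.08], [-0.75, 2.2], [0.22, 2.44], [-1.43, 4.57], [0, 2.65], [-2.85, 2.85]. Speed limits (rad/s): [2.79, 2.79, 3.14, 3.14, 3.14, 3.14].

### API

Orientations are given as a unit quaternion [x, y, z, w].
In Python, from rig import * gives the robot as it stands.
- The arm moves only by the tool carry_out, never from a script. Its argument "deltas" is a list of rows, each a list of 7 numbers: the closure, from -1 (fully open) to 1 (shut), then the shift along the tool's x, y, z in units of 25 mm (1.0 is 25 mm), then the turn, a rotation vector about the tool's x, y, z in degrees. In form: [[jaw, x, y, z, rx, ry, rz], ...]. A call has 1 to 8 rows; each row is the pose to reach, as a shift and turn from the pose commanded when the call began, along the tool's axes at that moment; what a row does not reach only later rows make up. A row lasts 1/10 s, in which the tool goes at most 50 mm and 8.59 degrees, less where a joint would pass 70% of its speed; a pose out of reach is approached as far as the arm can. A call with a gripper value outside its range is refused whole. The fingers move at their own pace and stop on an object; "force" is the grip in N (left out, the last holds). Time passes only in rows, so rows that repeat a pose let the fingers close. It gives the time, the measured TCP pose, the force and the opening at its end, in the units of the state.
- get_obs(): the state, without advancing time (a new reading comes with each control period).
- camera(name): name is "scene" or "top" or "wrist"; returns (picture, depth): 400x640x3 uint8, red, green, blue; 400x640 float32, m along the optical axis (not along the pixel's ray), 0 where there is no reading.
- camera_info(name): a dict with "mtx" (3x3 intrinsics, pixels), "dist_coeffs" ([k1, k2, p1, p2, k3] as OpenCV has them; the pictures are not rectified), "origin" and "rotation" of the camera in the world. Camera axes: x right, y down, z forward; pixel columns grow to the right and rows downward; lengths in m; the calibration is good to about 2 mm. A picture is of the moment at which its call begins: read the wrist's pose just before it. camera_info takes no time and is no camera call; for the wrist camera it gives the pose at the moment of the call.
- hand_in(): hands the job in, once; it reports no verdict.
Trained networks look in the newest picture that a camera, given by its name, has taken for a name from the list of things; names that differ only in an ending like _2 or _b are one class to them, and where a whole thing is asked for, a point or a joint stands for the part that bears it (a point fixed in the world has none). Each returns a list of dicts, best first, with "score" (0 to 1); they miss things now and then, are a little off and sometimes report something else, mostly with a low value. They report only what shows in the picture. A call takes as long as a camera call.
- spot_in(camera, target): "pixel" ([row, column] in pixels, amid what is visible of it).
The state is a dict: "time": time; "q": joint angles; "joint_velocities": joint speeds; "joint_torque": joint torques, N m; "position": TCP position; "tool_rot": TCP orientation; "ft_force": force on the tool from outside, world axes, zero at the start; "moment": the same for the moment, N m; "grip_width": finger opening in m.
Only numpy, scipy, OpenCV 4.12 (cv2) and the standard library are available. Lean on these libraries where they do the work, as an engineer would, in place of code of your own. Each camera call takes 0.05 s, during which the arm holds its last target.

### The job

The white locating block is stuck in the slot of the small drilling jig on the pupils' desk. Grip its handle and rock it side to side along the slot, first to the robot's left, then right, then left and right again and so on, working it up little by little until it is free; the jig stands loose and must stay standing where it is, so do not simply pull, and leave the other things on the desk alone. Finish while holding the block still and upright, just clear above its slot (one or two finger widths): do not put it down or let go.

Things in the scene. Friction and masses are not known exactly. Their poses are not given: they have to be found in the camera images.
- block: White plastic locating block, about 130 g, upright in the jig's slot, its axes along the jig's. Origin: centre of its underside, which starts 28 mm below the jig's top. Tongue 60 mm wide (y), 20 mm thick (x), z = 0 to 40 mm, lower corners rounded 6 mm; above it a handle 44 mm wide (y), 20 mm thick, z = 40 to 80 mm, an 8 mm shoulder on either side.
- jig: Drilling jig, 1.1 kg, standing loose. Origin: centre of its underside, z up, y to the robot's left give or take 26 degrees. Dark steel base 120 (x) by 200 (y) by 10 mm, dark grey body 70 (x) by 130 (y) mm, top at z = 44 mm, with a slot 70 mm long (y), 23 mm wide. A cross rib in the slot's middle (top at z = 16 mm) carries the block's underside, so it can see-saw, one end up, the other down.
- slot (a point): Centre of the slot's mouth, level with the jig's top (44 mm above the jig's underside); axes as the jig's. The plungers' hold eases once the block has risen 12 mm (rounded corners) and is gone at 18 mm (underside 10 mm below this point): then it lifts out freely. At 28 mm the underside is level with the jig's top.
- lean (a point): Reference direction only, nothing to see: fixed to the jig at the slot's mouth, its z axis leans 45 degrees from the jig's z towards the jig's +y. The block's z axis makes 45 degrees with it when upright in the jig, less when its top is tipped to the robot's left, more when tipped to the right.
- rotary_tool: Bystander: grey hand-held rotary tool lying on the desk to the robot's right, 185 mm long, 42 mm high. Origin under its middle. Leave alone.
- goggles: Bystander: clear safety goggles, 150 mm wide, 60 mm high, to the robot's left. Origin under their middle. Leave alone.
- glue: Bystander: small white glue bottle with grey cap, 44 mm across, 100 mm tall, beyond the jig. Origin at its underside's centre. Leave alone.
- offcut: Bystander: white plastic strip 35 x 160 x 10 mm lying beyond the jig. Origin at its underside's centre. Leave alone.
- handle (a point): Point in the block's handle, 64 mm above its underside, 16 mm below its top. Grip here from above across the 44 mm width (fingers closing along y): this holds firmly against rocking. 40 N of grip is harmless.
- end_l (a point): Where a rounded spring plunger in the slot's left end presses on the tongue's end: jig frame y = +30, z = 34 mm. It presses with about 16 N, 1 N more per mm pushed in, and can give 8 mm. Friction of the two plungers (some 8 to 11 N each) holds the block: a straight pull lifts the whole jig.
- end_r (a point): The same at the right end, y = -30, z = 34 mm. While one end slides up and the other down, both frictions cancel and the block rises easily: swing it to 0.15 rad each side about the line midway between both plungers (along the jig's x), raising it about 3 mm during each full swing, only while swinging. The slot stops it at about 0.2 rad.

How it is judged:
On the way, in this order (a step that is already met when the one before it is completed fails the run):
1. the block, still between the plungers, is tipped to the jig's left (+y) by over 0.06 rad (z of block in the frame of slot below -0.01 m and angle between the z axis of block and the z axis of lean, either way round below 0.725 rad), for 0.02 s.
2. the block, still between the plungers, is tipped to the jig's right (-y) by over 0.06 rad (z of block in the frame of slot below -0.01 m and angle between the z axis of block and the z axis of lean, either way round above 0.845 rad), for 0.02 s.
3. the block, still between the plungers, is tipped to the jig's left (+y) by over 0.06 rad again (all of step 1), for 0.02 s.
4. the block, still between the plungers, is tipped to the jig's right (-y) by over 0.06 rad again (all of step 2), for 0.02 s.
At the end, for the whole second after the job is handed in: The fingers hold the block at rest, upright within 0.15 rad, underside 3 to 50 mm above the jig's top and within 25 mm of the slot's centre, not touching the jig; the jig stands flat on the desk within 40 mm of where it was (z of block in the frame of slot between 0.003 and 0.05 m and horizontal distance between block and slot below 0.025 m and angle between block's own z axis and vertical below 0.15 rad and linear speed of block below 0.02 m/s and contact force between block and jig below 0.05 N and contact force between block and the fingers above 2 N and height (world z) of jig below 0.003 m and angle between jig's own z axis and vertical below 0.03 rad and distance of jig from where it was at the start of the episode below 0.04 m); the arm keeps its last pose, push and grip.
It fails at once if the jig is lifted off the desk or tipped (height (world z) of jig above 0.006 m or angle between jig's own z axis and vertical above 0.08 rad).
It fails at once if a bystander is disturbed (distance of any of rotary_tool, goggles, glue, offcut from where it was at the start of the episode above 0.03 m).
It also fails if it takes over 51 s, if anything falls off the work surface, if the arm or the gripper's body presses on something with over 40 N, if the wrist force passes 120 N, or if a joint passes its speed limit or range.

## Working session

There is one attempt and no reset: what is moved stays moved. The work goes in short steps, Python scripts to look and compute and a tool call to move; the robot and the scene stay as the last step left them, time stands still between calls to the robot, and variables do not carry over. Pictures are saved under pics/ and viewed, and the job is handed in when it is done.

Besides the shell and the picture viewer there is one more tool, called after ">>>" by a JSON object that holds its "fn" and its "kwargs", one argument or row to a line. carry_out: Moves the arm, as the interface text tells. Its arguments: {"type":"object","properties":{"deltas":{"type":"array"},"force":{"type":"number"}},"required":["deltas"]}

```bash
mkdir -p pics; ls
python3 - <<'E'
from rig import *
import cv2,numpy as np
o=get_obs(); print(o)
for n in ["scene","top"]:
    p,d=camera(n); cv2.imwrite(f"pics/{n}0.png",p[:,:,::-1]); np.save(f"{n}_d.npy",d)
    i=camera_info(n); print(n,i)
    for t in ["block","jig","handle"]:
        print(t,spot_in(n,t)[:3])
E
```

```text
pics
{'time': 0.0, 'q': array([ 9.58551403e-01,  5.28480628e-01,  1.43388829e+00, -3.01574180e-05,
        1.18138985e+00, -1.78471750e-01]), 'joint_velocities': array([0.00076658, 0.00156666, 0.00123509, 0.00081121, 0.00025076,
       0.00067197]), 'joint_torque': array([ 5.49205542e-04, -4.40044534e+01, -1.76595086e+01,  6.31902739e-02,
        5.81898505e-02, -1.56964766e-04]), 'position': array([0.26219847, 0.56648707, 0.19836726]), 'tool_rot': array([ 8.42699659e-01,  5.38382867e-01, -9.96411395e-04,  4.24702111e-04]), 'ft_force': array([-0.51924908, -1.24550417,  0.64068942]), 'moment': array([-0.00834319, -0.00835676, -0.00716537]), 'grip_width': 0.08720392082605581}
scene {'mtx': array([[389.65613813,   0.        , 317.82254668],
       [  0.        , 389.65613813, 199.22229743],
       [  0.        ,   0.        ,   1.        ]]), 'dist_coeffs': array([0.01074273, 0.        , 0.        , 0.        , 0.        ]), 'origin': array([1.14016377, 0.39953518, 0.90453839]), 'rotation': array([ 0.43360234,  0.83498578, -0.30266406, -0.1522571 ])}
block [{'pixel': [191.8, 337.4], 'score': 0.73}, {'pixel': [208.2, 333.8], 'score': 0.31}]
jig [{'pixel': [204.4, 338.0], 'score': 0.79}]
handle [{'pixel': [190.3, 338.0], 'score': 0.88}]
top {'mtx': array([[408.17121634,   0.        , 319.18229352],
       [  0.        , 408.17121634, 203.43830627],
       [  0.        ,   0.        ,   1.        ]]), 'dist_coeffs': array([-0.01618159,  0.        ,  0.        ,  0.        ,  0.        ]), 'origin': array([ 0.32166534, -0.00447294,  1.28910382]), 'rotation': array([ 0.73777948, -0.66574331,  0.07392085, -0.08368382])}
block [{'pixel': [232.3, 176.5], 'score': 0.73}, {'pixel': [229.7, 320.7], 'score': 0.68}]
jig [{'pixel': [234.5, 320.2], 'score': 0.88}]
handle [{'pixel': [229.2, 322.8], 'score': 0.51}]
```

View pics/scene0.png

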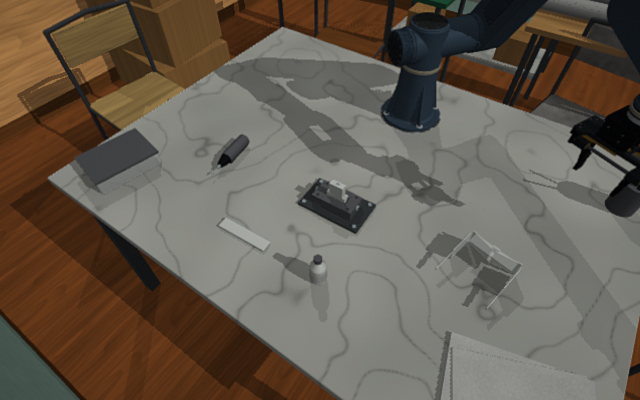

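View pics/top0.png

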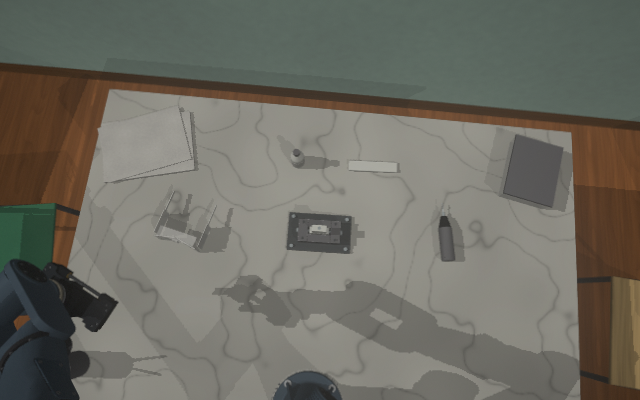

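```bash
cat > h.py <<'E'
from rig import *
import cv2,numpy as np
from scipy.spatial.transform import Rotation as R
def cloud(n,d,info=None):
    i=info or camera_info(n); h,w=d.shape
    u,v=np.meshgrid(np.arange(w),np.arange(h))
    pts=np.stack([u,v],-1).reshape(-1,1,2).astype(np.float64)
    un=cv2.undistortPoints(pts,i["mtx"],i["dist_coeffs"]).reshape(h,w,2)
    P=np.concatenate([un*d[...,None],d[...,None]],-1)
    return P@R.from_quat(i["rotation"]).as_matrix().T+i["origin"]
def onplane(n,px,z,info=None):
    i=info or camera_info(n)
    un=cv2.undistortPoints(np.array(px,float).reshape(-1,1,2),i["mtx"],i["dist_coeffs"]).reshape(-1,2)
    r=np.c_[un,np.ones(len(un))]@R.from_quat(i["rotation"]).as_matrix().T
    o=np.array(i["origin"]); return o+r*((z-o[2])/r[:,2])[:,None]
E
python3 - <<'E'
from h import *
p=cv2.imread("pics/top0.png"); d=np.load("top_d.npy")
P=cloud("top",d)
print(P[234,310:332,2].round(3), P[150:155,330].round(3))
g=p.max(2)
roi=np.zeros(g.shape,bool); roi[205:260,280:358]=1
# base corners
c=p[190:270,270:370]; cv2.imwrite("pics/crop0.png",cv2.resize(c,None,fx=8,fy=7,interpolation=cv2.INTER_CUBIC))
for nm in ["top","scene"]:
    Q=cloud(nm,np.load(nm+"_d.npy")); 
    a=(abs(Q[...,0]-.51)<.12)&(abs(Q[...,1])<.12)
    for lo,hi in [(.005,.02),(.035,.052),(.085,.11)]:
        s=Q[a&(Q[...,2]>lo)&(Q[...,2]<hi)]
        if len(s)>5:
            r=cv2.minAreaRect(s[:,:2].astype(np.float32)*1000); print(nm,lo,len(s),r, np.median(s,0))
E
```

```text
[0.044 0.044 0.045 0.044 0.042 0.042 0.042 0.036 0.031 0.039 0.035 0.039
 0.043 0.043 0.044 0.045 0.046 0.051 0.047 0.009 0.01  0.048] [[ 0.8    0.012 -0.002]
 [ 0.797  0.011 -0.005]
 [ 0.791  0.011  0.002]
 [ 0.789  0.01  -0.001]
 [ 0.786  0.01  -0.004]]
top 0.005 1369 ((509.55450439453125, 1.9577102661132812), (238.53565979003906, 234.246826171875), 0.7632670998573303) [0.50704371 0.01559969 0.00962057]
top 0.035 802 ((517.97900390625, 19.43274688720703), (70.36109924316406, 149.28880310058594), 1.9481313228607178) [0.51409987 0.01872029 0.04337483]
top 0.085 103 ((517.767822265625, 19.179616928100586), (19.036666870117188, 41.67484664916992), 5.010392189025879) [0.5176142  0.01871222 0.09509649]
scene 0.005 1085 ((522.3005981445312, 18.470855712890625), (120.92049407958984, 200.7786407470703), 2.3318002223968506) [0.5556011  0.05400225 0.00876178]
scene 0.035 723 ((522.0265502929688, 20.038223266601562), (71.72561645507812, 147.89736938476562), 2.577354669570923) [0.53192299 0.03306193 0.04225745]
scene 0.085 112 ((521.426513671875, 19.223411560058594), (22.673965454101562, 43.91339874267578), 5.9438982009887695) [0.52395072 0.02084069 0.09320681]
```

View pics/crop0.png

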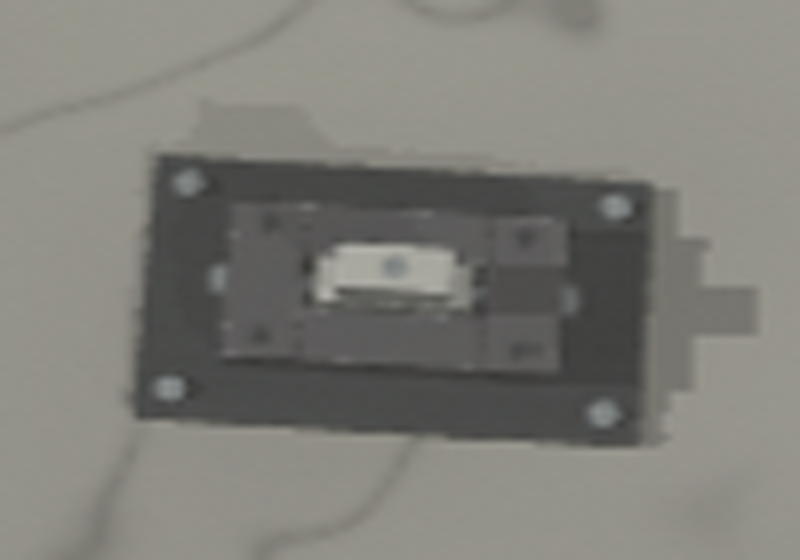

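The top view puts the white block at about pixel (row 229, col 321) in the jig. The jig sits near (0.52, 0.019) with a yaw of about +2°. I'll move above it and check with the wrist camera.

>>> {"fn": "carry_out", "kwargs": {
  "deltas": [
    [-1, -0.5, 0.6, -0.2, 0, 0, -1],
    [-1, -1.6, 1.9, -0.6, 0, 0, -4],
    [-1, -2.8, 3.3, -1.0, 0, 0, -7],
    [-1, -4.0, 4.8, -1.6, 0, 0, -10],
    [-1, -5.2, 6.2, -2, 0, 0, -14],
    [-1, -6.4, 7.7, -2, 0, 0, -17],
    [-1, -7.3, 8.8, -2, 0, 0, -20],
    [-1, -7.8, 9.3, -2, 0, 0, -20]
  ]
}}

```text
time: 1.2
position: [0.3931, 0.2899, 0.2498]
tool_rot: [0.737, 0.676, 0.0, 0.001]
ft_force: [-0.2, 0.3, 1.5]
grip_width: 0.087
```

Run:
```python
from h import *
o=get_obs(); T=R.from_quat(o["tool_rot"]); print(o["time"],o["position"],T.as_matrix().round(3),o["q"])
c,s=np.cos(np.radians(2.3)),np.sin(np.radians(2.3))
tgt=np.column_stack([[-s,c,0],[c,s,0],[0,0,-1]])
print(T.inv().apply(np.array([.52,.019,.25])-o["position"])/.025, (T.inv()*R.from_matrix(tgt)).as_rotvec(degrees=True))
```

```text
1.2 [0.39308043 0.28993809 0.24976669] [[ 0.087  0.996  0.001]
 [ 0.996 -0.087 -0.   ]
 [-0.     0.001 -1.   ]] [ 4.06836292e-01  2.78885296e-01  1.70278534e+00 -9.01993971e-04
  1.15891062e+00 -1.07678181e+00]
[-1.03565071e+01  5.99737329e+00  9.32857998e-04] [ 0.07247568  0.01888634 -7.27427751]
```

>>> {"fn": "carry_out", "kwargs": {
  "deltas": [
    [-1, -0.7, 0.4, 0, 0, 0, -1],
    [-1, -2.2, 1.3, 0, 0, 0, -2],
    [-1, -4.0, 2.3, 0, 0, 0, -3],
    [-1, -5.8, 3.4, 0, 0, 0, -4],
    [-1, -7.6, 4.4, 0, 0, 0, -5],
    [-1, -9.2, 5.3, 0, 0, 0, -6],
    [-1, -10.1, 5.9, 0, 0, 0, -7.3],
    [-1, -10.35, 6, 0, 0, 0, -7.3]
  ]
}}

```text
time: 2.0
position: [0.5213, 0.0186, 0.2495]
tool_rot: [0.693, 0.721, 0.0, 0.001]
ft_force: [0.4, -0.5, -0.8]
grip_width: 0.087
```

>>> {"fn": "carry_out", "kwargs": {
  "deltas": [
    [-1, 0, 0, 0, 0, 0, 0],
    [-1, 0, 0, 0, 0, 0, 0]
  ]
}}

```text
time: 2.2
position: [0.5183, 0.023, 0.2492]
tool_rot: [0.692, 0.722, -0.0, -0.001]
ft_force: [-0.5, 0.4, 0.6]
grip_width: 0.087
```

Run:
```python
from h import *
o=get_obs(); T=R.from_quat(o["tool_rot"]); print(o["time"],o["position"],T.as_matrix().round(4),o["q"],o["ft_force"])
i=camera_info("wrist"); p,d=camera("wrist"); cv2.imwrite("pics/w1.png",p[:,:,::-1]); np.save("w1.npy",d)
import pickle; pickle.dump(i,open("w1.pkl","wb"))
print(i,[spot_in("wrist",t)[:2] for t in ("block","handle","jig")])
Q=cloud("wrist",d,i)
a=(abs(Q[...,0]-.51)<.12)&(abs(Q[...,1])<.12)&(d>0)
for lo,hi in [(.005,.02),(.035,.052),(.085,.1)]:
    s=Q[a&(Q[...,2]>lo)&(Q[...,2]<hi)]
    if len(s)>5:
        r=cv2.minAreaRect(s[:,:2].astype(np.float32)*1000); print(lo,len(s),r, np.median(s,0))
```

```text
2.2 [0.51825056 0.02297792 0.24919984] [[-4.300e-02  9.991e-01 -1.200e-03]
 [ 9.991e-01  4.300e-02  8.000e-04]
 [ 9.000e-04 -1.200e-03 -1.000e+00]] [-1.71738805e-01  3.24667217e-01  1.63352188e+00  6.79062211e-04
  1.18473643e+00 -1.78575531e+00] [-0.48595072  0.40924283  0.61562343]
{'mtx': array([[338.77642259,   0.        , 321.09741499],
       [  0.        , 338.77642259, 201.80016096],
       [  0.        ,   0.        ,   1.        ]]), 'dist_coeffs': array([0.02464798, 0.        , 0.        , 0.        , 0.        ]), 'origin': array([0.43894027, 0.01945303, 0.43608888]), 'rotation': array([0.68409423, 0.71476493, 0.10546949, 0.10001185])} [[{'pixel': [175.1, 316.0], 'score': 0.72}], [{'pixel': [173.9, 314.6], 'score': 0.9}], [{'pixel': [159.9, 317.8], 'score': 0.7}]]
0.005 7882 ((517.8362426757812, 18.973548889160156), (119.94828033447266, 201.10963439941406), 2.21730375289917) [0.49415122 0.01668218 0.01133654]
0.035 5355 ((517.874267578125, 19.398277282714844), (70.49198150634766, 149.890625), 1.9207967519760132) [0.5097186  0.01872075 0.04524557]
0.085 883 ((517.4667358398438, 19.161157608032227), (19.90085220336914, 43.45561218261719), 2.0173442363739014) [0.5162171  0.01942018 0.09702781]
```

View pics/w1.png

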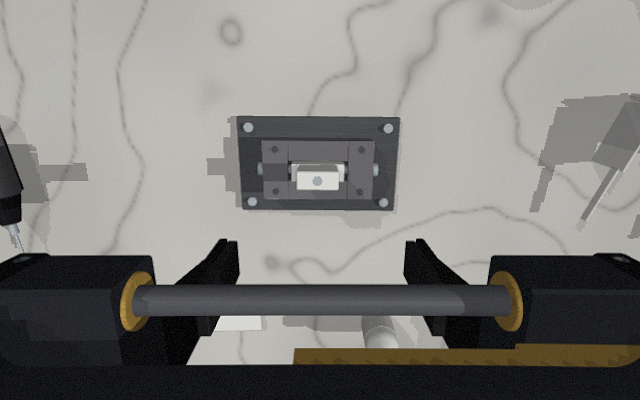

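The wrist view shows the block upright near (0.5175, 0.019) with its top at z≈0.097 and the jig's yaw at about 2.1°. All three cameras agree on this to within a few mm. Next I'll work out the descent.

```bash
cat > g.py <<'E'
from h import *
def to(target,yaw=2.1):
    o=get_obs(); T=R.from_quat(o["tool_rot"]); c,s=np.cos(np.radians(yaw)),np.sin(np.radians(yaw))
    tgt=np.column_stack([[-s,c,0],[c,s,0],[0,0,-1]])
    print(o["time"],o["position"].round(4),o["ft_force"].round(2),o["moment"].round(2),o["grip_width"])
    print((T.inv().apply(np.array(target)-o["position"])/.025).round(3),(T.inv()*R.from_matrix(tgt)).as_rotvec(degrees=True).round(2))
E
python3 -c "
from g import *
to([.5178,.0192,.125])"
```

```text
2.4 [0.5186 0.0233 0.2495] [0.4  0.51 0.49] [0.02 0.01 0.01] 0.08673344781013259
[-0.164 -0.038  4.979] [-0.01 -0.01  0.46]
```

>>> {"fn": "carry_out", "kwargs": {
  "deltas": [
    [-1, -0.05, -0.01, 0.5, 0, 0, 0.2],
    [-1, -0.1, -0.02, 1.4, 0, 0, 0.4],
    [-1, -0.16, -0.04, 2.4, 0, 0, 0.4],
    [-1, -0.16, -0.04, 3.4, 0, 0, 0.4],
    [-1, -0.16, -0.04, 4.3, 0, 0, 0.4],
    [-1, -0.16, -0.04, 4.8, 0, 0, 0.4],
    [-1, -0.16, -0.04, 5, 0, 0, 0.4],
    [-1, -0.16, -0.04, 5, 0, 0, 0.4]
  ]
}}

```text
time: 3.2
position: [0.518, 0.0185, 0.124]
tool_rot: [0.694, 0.72, -0.0, -0.0]
ft_force: [0.3, 0.4, -0.1]
grip_width: 0.0869
```

```bash
python3 -c "
from g import *
to([.5178,.0192,.061])
i=camera_info('wrist'); p,d=camera('wrist'); cv2.imwrite('pics/w2.png',p[:,:,::-1])
Q=cloud('wrist',d,i)
a=(abs(Q[...,0]-.51)<.12)&(abs(Q[...,1])<.03)&(d>0)
for lo,hi in [(.005,.02),(.035,.052),(.088,.1)]:
    s=Q[a&(Q[...,2]>lo)&(Q[...,2]<hi)]
    if len(s)>5:
        r=cv2.minAreaRect(s[:,:2].astype(np.float32)*1000); print(lo,len(s),r, np.median(s,0))
to([.5178,.0192,.061])
"
```

```text
3.2 [0.518  0.0185 0.124 ] [ 0.26  0.38 -0.11] [ 0.01  0.06 -0.  ] 0.08689903251347822
[ 0.027 -0.003  2.52 ] [-0.07 -0.02 -0.  ]
0.005 2671 ((518.0833129882812, 0.00202178955078125), (59.9803466796875, 120.59756469726562), 89.99543762207031) [ 4.75112046e-01 -3.80616242e-04  1.13198205e-02]
0.035 3969 ((518.5226440429688, 0.009487152099609375), (72.00165557861328, 59.97885513305664), 0.029943909496068954) [ 0.50312306 -0.00971434  0.04522643]
0.088 1493 ((517.880859375, 13.89004898071289), (20.061805725097656, 32.92128372192383), 2.300997495651245) [0.51623038 0.01386923 0.09710454]
3.25 [0.5186 0.0183 0.1246] [ 0.04 -0.42  0.06] [ 0.02 -0.03  0.05] 0.086686396867928
[ 0.037 -0.03   2.545] [ 0.02  0.   -0.01]
```

View pics/w2.png

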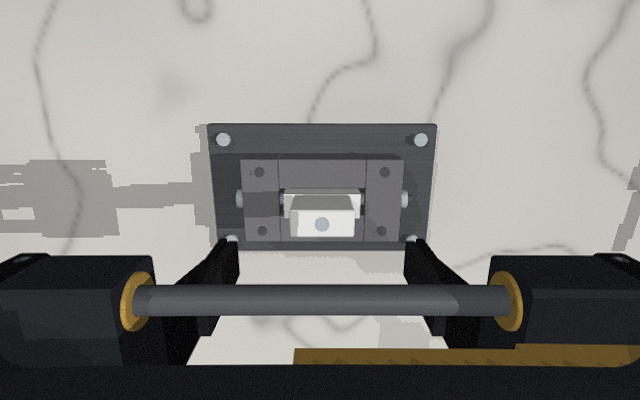

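The wrist view has the handle centred between the fingers (block at col 322, fingers at cols 237 and 405), so I'll descend and grip.

>>> {"fn": "carry_out", "kwargs": {
  "deltas": [
    [-1, 0.03, -0.02, 0.3, 0, 0, 0],
    [-1, 0.03, -0.02, 0.8, 0, 0, 0],
    [-1, 0.03, -0.02, 1.3, 0, 0, 0],
    [-1, 0.03, -0.02, 1.8, 0, 0, 0],
    [-1, 0.03, -0.02, 2.2, 0, 0, 0],
    [-1, 0.03, -0.02, 2.45, 0, 0, 0],
    [-1, 0.03, -0.02, 2.54, 0, 0, 0],
    [-1, 0.03, -0.02, 2.54, 0, 0, 0]
  ]
}}

```text
time: 4.05
position: [0.5178, 0.0186, 0.0606]
tool_rot: [0.694, 0.72, -0.0, -0.0]
ft_force: [-0.5, -1.0, -0.2]
grip_width: 0.0869
```

>>> {"fn": "carry_out", "kwargs": {
  "deltas": [
    [0, 0, 0, 0, 0, 0, 0],
    [0, 0, 0, 0, 0, 0, 0],
    [0, 0, 0, 0, 0, 0, 0],
    [0, 0, 0, 0, 0, 0, 0],
    [0, 0, 0, 0, 0, 0, 0]
  ],
  "force": 10
}}

```text
time: 4.55
position: [0.518, 0.0186, 0.061]
tool_rot: [0.694, 0.72, 0.0, 0.0]
ft_force: [0.7, -0.4, -0.1]
grip_width: 0.0552
```

```bash
python3 -c "
from g import *
to([.5178,.0192,.061])
"
```

```text
4.55 [0.518  0.0186 0.061 ] [ 0.74 -0.44 -0.13] [ 0.04 -0.    0.02] 0.055177777324641145
[ 0.024 -0.006 -0.   ] [ 0.02  0.   -0.05]
```

>>> {"fn": "carry_out", "kwargs": {
  "deltas": [
    [1, 0, 0, 0, 0, 0, 0],
    [1, 0, 0, 0, 0, 0, 0],
    [1, 0, 0, 0, 0, 0, 0],
    [1, 0, 0, 0, 0, 0, 0]
  ],
  "force": 10
}}

```text
time: 4.95
position: [0.5179, 0.0185, 0.0609]
tool_rot: [0.694, 0.72, -0.0, 0.0]
ft_force: [0.2, -0.7, 1.1]
grip_width: 0.0438
```

>>> {"fn": "carry_out", "kwargs": {
  "deltas": [
    [1, 0, 0, 0, 0, 0, 0],
    [1, 0, 0, 0, 0, 0, 0],
    [1, 0, 0, 0, 0, 0, 0],
    [1, 0, 0, 0, 0, 0, 0]
  ],
  "force": 40
}}

```text
time: 5.35
position: [0.5179, 0.0185, 0.0609]
tool_rot: [0.694, 0.72, -0.0, 0.0]
ft_force: [-0.2, -0.5, 1.9]
grip_width: 0.0435
```

Run:
```python
from g import *
to([.5178,.0192,.061])
# rocking rows
def pose(th,h):  # in jig yz plane mm; tool x=jig y, tool z=-jig z ; returns (tx,tz,ry)
    r=27+h
    return np.array([r*np.sin(th), -(r*np.cos(th)-27), -np.degrees(th)])
A=0.14
def rel(p,q):
    # pose q in frame of p : tool frame p rotated about tool y by p[2] deg
    d=np.array([q[0]-p[0],0,q[1]-p[1]]); v=R.from_rotvec([0,p[2],0],degrees=True).inv().apply(d)/25
    return [1,round(v[0],3),0,round(v[2],3),0,round(q[2]-p[2],2),0]
h=0;th=0
seq=[(A,1.5)]
s=-1
for k in range(6): seq.append((s*A,seq[-1][1]+3)); s=-s
seq.append((0,seq[-1][1]+1.5))
for (t2,h2) in seq:
    p=pose(th,h); N=7
    print(round(th,2),h,'->',t2,h2)
    rows=[]
    for k in range(1,9):
        u=min(k/N,1); u=u if N==0 else u-np.sin(2*np.pi*u)/(2*np.pi)*0.7
        rows.append(rel(p,pose(th+(t2-th)*u,h+(h2-h)*u)))
    print(rows)
    th,h=t2,h2
```

```text
5.35 [0.5179 0.0185 0.0609] [-0.19 -0.52  1.9 ] [-0.18  0.04  0.  ] 0.04352018069025109
[ 0.027 -0.004 -0.004] [ 0.01  0.01 -0.05]
0 0 -> 0.14 1.5
[[1, np.float64(0.008), 0, np.float64(-0.003), 0, np.float64(-0.45), 0], [1, np.float64(0.027), 0, np.float64(-0.01), 0, np.float64(-1.42), 0], [1, np.float64(0.059), 0, np.float64(-0.021), 0, np.float64(-3.05), 0], [1, np.float64(0.097), 0, np.float64(-0.033), 0, np.float64(-4.97), 0], [1, np.float64(0.13), 0, np.float64(-0.042), 0, np.float64(-6.6), 0], [1, np.float64(0.15), 0, np.float64(-0.047), 0, np.float64(-7.57), 0], [1, np.float64(0.159), 0, np.float64(-0.049), 0, np.float64(-8.02), 0], [1, np.float64(0.159), 0, np.float64(-0.049), 0, np.float64(-8.02), 0]]
0.14 1.5 -> -0.14 4.5
[[1, np.float64(-0.018), 0, np.float64(-0.007), 0, np.float64(0.89), 0], [1, np.float64(-0.058), 0, np.float64(-0.02), 0, np.float64(2.84), 0], [1, np.float64(-0.126), 0, np.float64(-0.039), 0, np.float64(6.1), 0], [1, np.float64(-0.21), 0, np.float64(-0.056), 0, np.float64(9.94), 0], [1, np.float64(-0.283), 0, np.float64(-0.066), 0, np.float64(13.2), 0], 
[... 3109 characters left out ...]
4(-0.048), 0, np.float64(-16.04), 0], [1, np.float64(0.514), 0, np.float64(-0.048), 0, np.float64(-16.04), 0]]
0.14 19.5 -> 0 21.0
[[1, np.float64(-0.015), 0, np.float64(-0.003), 0, np.float64(0.45), 0], [1, np.float64(-0.046), 0, np.float64(-0.01), 0, np.float64(1.42), 0], [1, np.float64(-0.1), 0, np.float64(-0.02), 0, np.float64(3.05), 0], [1, np.float64(-0.164), 0, np.float64(-0.03), 0, np.float64(4.97), 0], [1, np.float64(-0.219), 0, np.float64(-0.037), 0, np.float64(6.6), 0], [1, np.float64(-0.253), 0, np.float64(-0.04), 0, np.float64(7.57), 0], [1, np.float64(-0.268), 0, np.float64(-0.041), 0, np.float64(8.02), 0], [1, np.float64(-0.268), 0, np.float64(-0.041), 0, np.float64(8.02), 0]]
```

The grip is good: 43.5 mm opening and small forces. First tip, to the left.

>>> {"fn": "carry_out", "kwargs": {
  "deltas": [
    [1, 0.01, 0, -0.005, 0, -0.5, 0],
    [1, 0.03, 0, -0.01, 0, -1.4, 0],
    [1, 0.06, 0, -0.02, 0, -3, 0],
    [1, 0.1, 0, -0.035, 0, -5, 0],
    [1, 0.13, 0, -0.04, 0, -6.6, 0],
    [1, 0.15, 0, -0.045, 0, -7.6, 0],
    [1, 0.16, 0, -0.05, 0, -8, 0],
    [1, 0.16, 0, -0.05, 0, -8, 0]
  ],
  "force": 40
}}

```text
time: 6.15
position: [0.5176, 0.0231, 0.0617]
tool_rot: [0.692, 0.718, -0.049, 0.05]
ft_force: [1.7, -0.7, -4.0]
grip_width: 0.0432
```

Run:
```python
from g import *
to([.5178,.0192,.061])
p,d=camera("scene"); c=p[165:240,285:385]; cv2.imwrite("pics/s1.png",cv2.resize(c[:,:,::-1],None,fx=8,fy=8,interpolation=cv2.INTER_CUBIC))
```

```text
6.15 [0.5176 0.0231 0.0617] [ 1.65 -0.75 -4.02] [ 0.23 -0.11  0.  ] 0.043242203397919385
[-0.15   0.004  0.048] [-0.03  8.   -0.01]
```

View pics/s1.png

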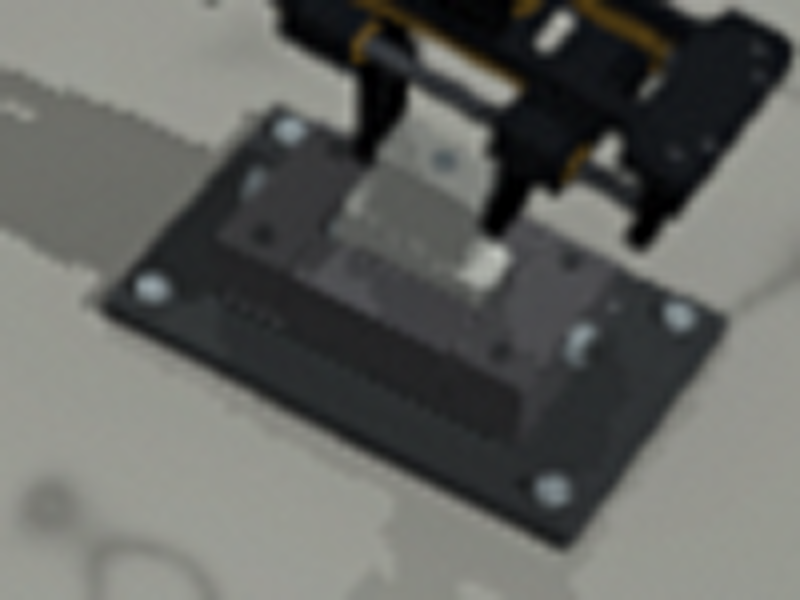

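The block tips with the tool, the jig stays flat, and the forces are small (about 4 N). Swinging right now.

>>> {"fn": "carry_out", "kwargs": {
  "deltas": [
    [1, -0.02, 0, -0.007, 0, 0.9, 0],
    [1, -0.06, 0, -0.02, 0, 2.8, 0],
    [1, -0.125, 0, -0.04, 0, 6.1, 0],
    [1, -0.21, 0, -0.055, 0, 9.9, 0],
    [1, -0.28, 0, -0.065, 0, 13.2, 0],
    [1, -0.33, 0, -0.07, 0, 15.2, 0],
    [1, -0.35, 0, -0.07, 0, 16, 0],
    [1, -0.35, 0, -0.07, 0, 16, 0]
  ]
}}

```text
time: 7.0
position: [0.5178, 0.0138, 0.0651]
tool_rot: [0.693, 0.717, 0.049, -0.051]
ft_force: [0.4, 2.2, -2.1]
grip_width: 0.0435
```

Run:
```python
from g import *
to([.5178,.0192,.061])
p,d=camera("scene"); c=p[165:240,285:385]; cv2.imwrite("pics/s2.png",cv2.resize(c[:,:,::-1],None,fx=8,fy=8,interpolation=cv2.INTER_CUBIC))
```

```text
7.0 [0.5178 0.0138 0.0651] [ 0.38  2.17 -2.13] [ 0.15 -0.    0.02] 0.04348101456507124
[0.192 0.007 0.193] [-0.02 -8.04 -0.16]
```

View pics/s2.png

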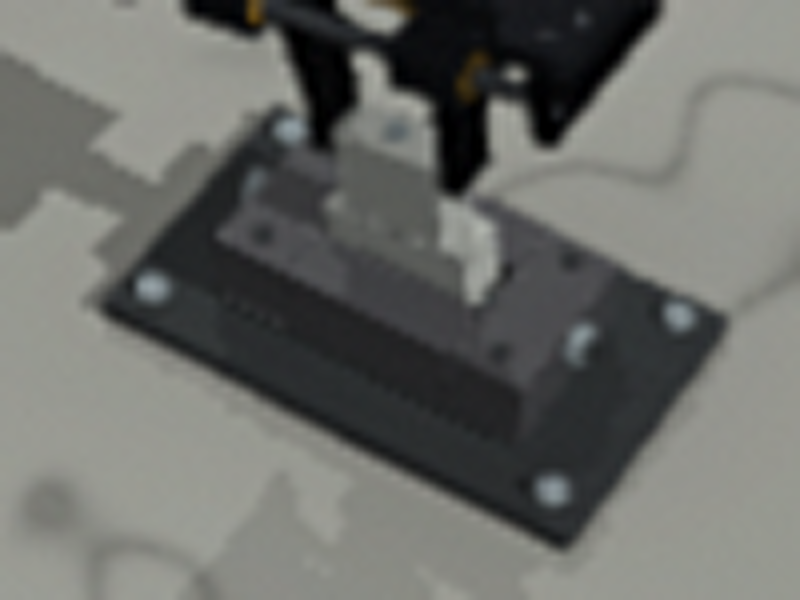

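The block is now tipped right and the jig hasn't moved: its bolts are at the same pixels as before. Third and fourth swings next.

>>> {"fn": "carry_out", "kwargs": {
  "deltas": [
    [1, 0.02, 0, -0.007, 0, -0.9, 0],
    [1, 0.065, 0, -0.02, 0, -2.8, 0],
    [1, 0.14, 0, -0.04, 0, -6.1, 0],
    [1, 0.23, 0, -0.055, 0, -9.9, 0],
    [1, 0.31, 0, -0.063, 0, -13.2, 0],
    [1, 0.36, 0, -0.066, 0, -15.2, 0],
    [1, 0.38, 0, -0.066, 0, -16, 0],
    [1, 0.38, 0, -0.066, 0, -16, 0]
  ]
}}

```text
time: 7.85
position: [0.518, 0.0241, 0.0691]
tool_rot: [0.691, 0.719, -0.049, 0.051]
ft_force: [-1.6, -1.1, 4.2]
grip_width: 0.0436
```

>>> {"fn": "carry_out", "kwargs": {
  "deltas": [
    [1, -0.02, 0, -0.007, 0, 0.9, 0],
    [1, -0.07, 0, -0.02, 0, 2.8, 0],
    [1, -0.15, 0, -0.038, 0, 6.1, 0],
    [1, -0.25, 0, -0.053, 0, 9.9, 0],
    [1, -0.34, 0, -0.06, 0, 13.2, 0],
    [1, -0.39, 0, -0.062, 0, 15.2, 0],
    [1, -0.415, 0, -0.062, 0, 16, 0],
    [1, -0.415, 0, -0.062, 0, 16, 0]
  ]
}}

```text
time: 8.65
position: [0.5183, 0.0133, 0.0715]
tool_rot: [0.693, 0.717, 0.049, -0.05]
ft_force: [-1.1, 0.2, 5.7]
grip_width: 0.0433
```

Run:
```python
from g import *
to([.5178,.0192,.061])
p,d=camera("scene"); c=p[165:240,285:385]; cv2.imwrite("pics/s4.png",cv2.resize(c[:,:,::-1],None,fx=8,fy=8,interpolation=cv2.INTER_CUBIC))
```

```text
8.65 [0.5183 0.0133 0.0715] [-1.1   0.24  5.72] [0.86 0.14 0.01] 0.043266352421986835
[ 0.173 -0.013  0.45 ] [ 0.05 -8.07 -0.16]
```

View pics/s4.png

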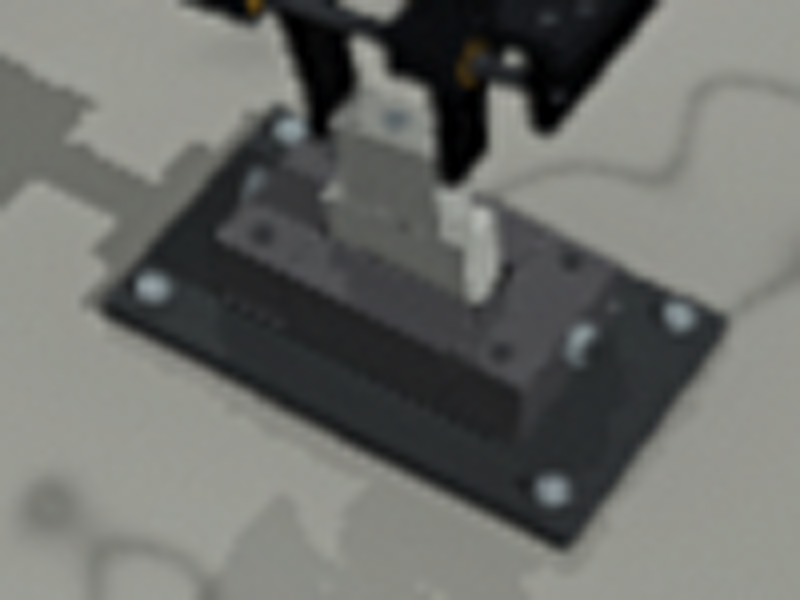

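The block is rising and the jig hasn't moved. Continuing with the next swings.

>>> {"fn": "carry_out", "kwargs": {
  "deltas": [
    [1, 0.024, 0, -0.007, 0, -0.9, 0],
    [1, 0.075, 0, -0.02, 0, -2.8, 0],
    [1, 0.164, 0, -0.037, 0, -6.1, 0],
    [1, 0.27, 0, -0.05, 0, -9.9, 0],
    [1, 0.365, 0, -0.056, 0, -13.2, 0],
    [1, 0.42, 0, -0.057, 0, -15.2, 0],
    [1, 0.45, 0, -0.057, 0, -16, 0],
    [1, 0.45, 0, -0.057, 0, -16, 0]
  ]
}}

```text
time: 9.5
position: [0.5185, 0.0235, 0.075]
tool_rot: [0.691, 0.72, -0.049, 0.053]
ft_force: [-0.5, -3.8, 6.7]
grip_width: 0.0437
```

>>> {"fn": "carry_out", "kwargs": {
  "deltas": [
    [1, -0.025, 0, -0.006, 0, 0.9, 0],
    [1, -0.08, 0, -0.02, 0, 2.8, 0],
    [1, -0.177, 0, -0.036, 0, 6.1, 0],
    [1, -0.29, 0, -0.05, 0, 9.9, 0],
    [1, -0.39, 0, -0.053, 0, 13.2, 0],
    [1, -0.45, 0, -0.053, 0, 15.2, 0],
    [1, -0.48, 0, -0.052, 0, 16, 0],
    [1, -0.48, 0, -0.052, 0, 16, 0]
  ]
}}

```text
time: 10.3
position: [0.5185, 0.014, 0.0771]
tool_rot: [0.693, 0.717, 0.05, -0.051]
ft_force: [1.5, 5.7, 2.2]
grip_width: 0.0436
```

Run:
```python
from g import *
to([.5178,.0192,.061])
p,d=camera("scene"); c=p[165:240,285:385]; cv2.imwrite("pics/s6.png",cv2.resize(c[:,:,::-1],None,fx=8,fy=8,interpolation=cv2.INTER_CUBIC))
```

```text
10.3 [0.5185 0.014  0.0771] [1.53 5.7  2.21] [ 1.22 -0.23 -0.03] 0.04359755313426881
[ 0.115 -0.02   0.666] [ 0.06 -8.16 -0.19]
```

View pics/s6.png

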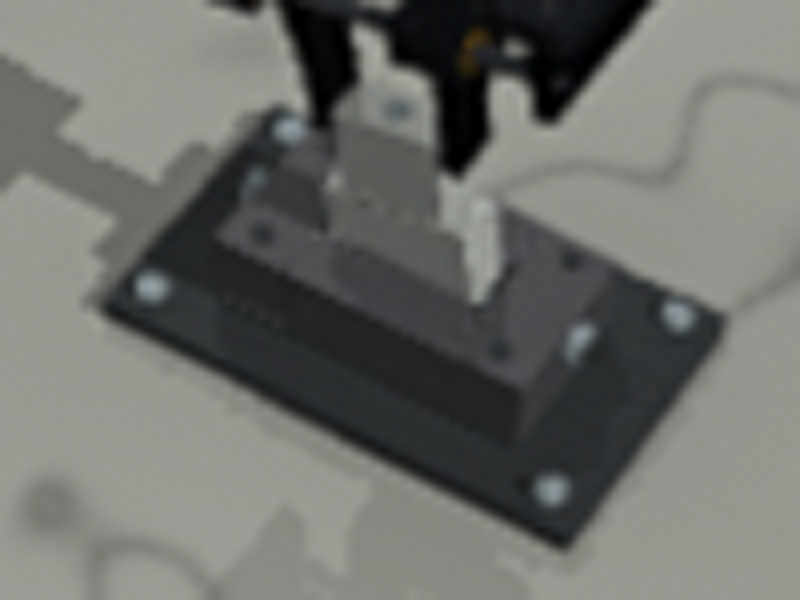

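>>> {"fn": "carry_out", "kwargs": {
  "deltas": [
    [1, 0.027, 0, -0.006, 0, -0.9, 0],
    [1, 0.087, 0, -0.02, 0, -2.8, 0],
    [1, 0.19, 0, -0.036, 0, -6.1, 0],
    [1, 0.31, 0, -0.048, 0, -9.9, 0],
    [1, 0.38, 0, -0.05, 0, -12.2, 0],
    [1, 0.42, 0, -0.05, 0, -13.5, 0],
    [1, 0.45, 0, -0.05, 0, -14.5, 0],
    [1, 0.45, 0, -0.05, 0, -14.5, 0]
  ]
}}

```text
time: 11.15
position: [0.5186, 0.023, 0.0803]
tool_rot: [0.692, 0.72, -0.04, 0.043]
ft_force: [-0.9, -4.3, 3.1]
grip_width: 0.0437
```

Run:
```python
from g import *
to([.518,.0187,.082])
p,d=camera("scene"); c=p[165:240,285:385]; cv2.imwrite("pics/s7.png",cv2.resize(c[:,:,::-1],None,fx=8,fy=8,interpolation=cv2.INTER_CUBIC))
```

```text
11.15 [0.5186 0.023  0.0803] [-0.87 -4.33  3.12] [-1.09  0.08 -0.01] 0.043702311324341596
[-0.177 -0.031 -0.049] [0.12 6.71 0.19]
```

View pics/s7.png

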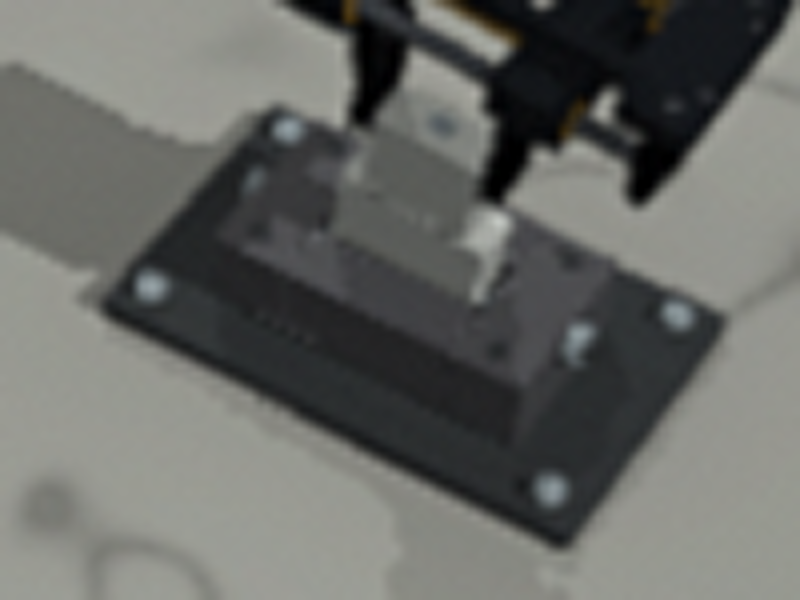

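>>> {"fn": "carry_out", "kwargs": {
  "deltas": [
    [1, -0.02, 0, -0.01, 0, 0.7, 0],
    [1, -0.06, 0, -0.02, 0, 2, 0],
    [1, -0.11, 0, -0.03, 0, 3.6, 0],
    [1, -0.15, 0, -0.04, 0, 5, 0],
    [1, -0.18, 0, -0.05, 0, 6, 0],
    [1, -0.2, 0, -0.05, 0, 6.5, 0],
    [1, -0.2, 0, -0.05, 0, 6.5, 0]
  ]
}}

```text
time: 11.9
position: [0.5177, 0.0187, 0.0812]
tool_rot: [0.695, 0.719, 0.0, -0.0]
ft_force: [-0.1, -0.4, -1.7]
grip_width: 0.0434
```

Run:
```python
from g import *
to([.518,.0187,.100])
```

```text
11.9 [0.5177 0.0187 0.0812] [-0.1  -0.45 -1.73] [ 0.04 -0.   -0.03] 0.04336206384409806
[ 0.001  0.01  -0.754] [-0.01 -0.03 -0.11]
```

The wrist force is now about the block's weight (1.7 N down), so it is free. I'll lift it straight up 22.5 mm.

>>> {"fn": "carry_out", "kwargs": {
  "deltas": [
    [1, 0, 0, -0.05, 0, 0, 0],
    [1, 0, 0, -0.15, 0, 0, 0],
    [1, 0, 0, -0.3, 0, 0, 0],
    [1, 0, 0, -0.5, 0, 0, 0],
    [1, 0, 0, -0.7, 0, 0, 0],
    [1, 0, 0, -0.83, 0, 0, 0],
    [1, 0, 0, -0.9, 0, 0, 0],
    [1, 0, 0, -0.9, 0, 0, 0]
  ]
}}

```text
time: 12.7
position: [0.5181, 0.0186, 0.1044]
tool_rot: [0.694, 0.72, 0.0, 0.0]
ft_force: [0.6, -0.8, -2.3]
grip_width: 0.0436
```

>>> {"fn": "carry_out", "kwargs": {
  "deltas": [
    [1, 0, 0, 0, 0, 0, 0],
    [1, 0, 0, 0, 0, 0, 0],
    [1, 0, 0, 0, 0, 0, 0],
    [1, 0, 0, 0, 0, 0, 0],
    [1, 0, 0, 0, 0, 0, 0]
  ]
}}

```text
time: 13.2
position: [0.5178, 0.0187, 0.1039]
tool_rot: [0.694, 0.72, -0.0, -0.0]
ft_force: [1.6, 0.1, -1.7]
grip_width: 0.0438
```

Run:
```python
from g import *
to([.518,.0187,.104])
p,d=camera("scene"); c=p[155:240,285:385]; cv2.imwrite("pics/s8.png",cv2.resize(c[:,:,::-1],None,fx=7,fy=7,interpolation=cv2.INTER_CUBIC))
Q=cloud("scene",d); a=(abs(Q[...,0]-.51)<.12)&(abs(Q[...,1]-.02)<.12)&(d>0)
s=Q[a&(Q[...,2]>.005)&(Q[...,2]<.02)]; print(cv2.minAreaRect(s[:,:2].astype(np.float32)*1000))
i=camera_info("wrist"); p,d=camera("wrist"); cv2.imwrite("pics/w8.png",p[:,:,::-1])
Q=cloud("wrist",d,i); a=(abs(Q[...,0]-.51)<.12)&(abs(Q[...,1]-.02)<.03)&(d>0)&(Q[...,2]>.12)&(Q[...,2]<.15)
print(np.median(Q[a],0))
to([.518,.0187,.104])
```

```text
13.2 [0.5178 0.0187 0.1039] [ 1.6   0.14 -1.7 ] [ 0.05 -0.01  0.01] 0.0437895997585298
[ 0.     0.008 -0.004] [-0.02 -0.   -0.06]
((522.7445068359375, 17.888565063476562), (124.44337463378906, 200.31179809570312), 2.3835678100585938)
[0.51132791 0.01937957 0.13989716]
13.3 [0.5178 0.0187 0.104 ] [-0.39  1.1  -2.09] [ 0.02  0.03 -0.02] 0.043737011629513704
[-0.     0.007 -0.001] [-0.01 -0.   -0.05]
```

View pics/s8.png

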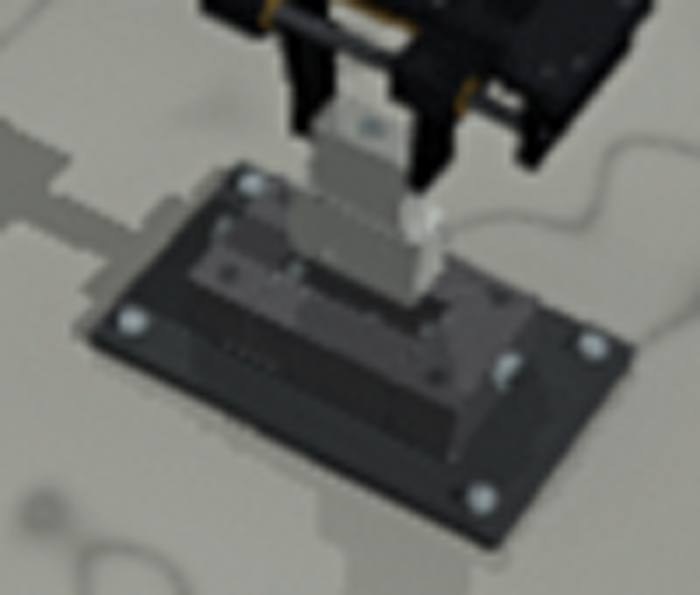

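View pics/w8.png

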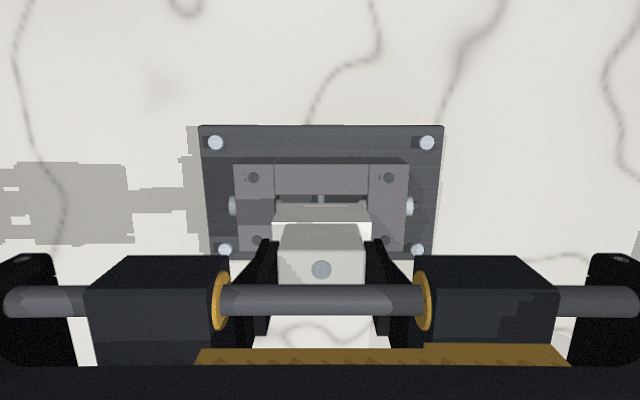

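The block is clear above the empty slot and upright. Its top is at z≈0.14, so the underside is about 15 mm above the jig, and the jig hasn't moved. Handing in.

```bash
python3 -c "
from rig import *
print(hand_in())"
```

```text
the job is handed in; nothing more can be done
None
```

I gripped the handle at 40 N and rocked the block left and right for seven swings of about 0.11 to 0.14 rad. The first raised it 1.5 mm and the others about 3 mm each. I then brought it upright, lifted it straight out and handed in at about 13.3 s, with no verdict reported.

**Block:** it is held upright, with no measurable tool tilt. Its underside is about 15 mm above the jig's top by wrist-camera depth and arm pose, and it is centred over the slot to within a few mm. The wrist force is about 2 N, close to the block's weight, so it does not appear to touch the jig.

**Jig and bystanders:** the jig stands flat. The scene camera puts it within about 1 mm of its starting place, and its bolts stayed put in every picture. I did not re-measure the bystanders, but the arm stayed well away from them.

**Disagreements:** the scene camera placed the jig about 4 mm further out in x than the wrist and top cameras, so I relied on the wrist camera. During the last swings there were small side forces (about 4 to 6 N) and a moment of about 1.2 N m, and the block lagged sideways by about 1.5 mm.

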